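# Pack the tested lamp, shut the case and hold it up

### The arm

A 6-joint arm with a two-finger parallel gripper is mounted at the origin on the work surface. World frame = base frame: x ahead of the robot, y to its left, z up, the work surface at z = 0. Lengths are in m, angles in rad, forces in N, time in s.
With the tool pointing down it reaches from about 0.3 to 0.875 m from the base axis. Payload 6.4 kg.
Tool frame: the origin (TCP) lies midway between the tips of the shut fingers; the grasp point (between the pads) lies ctrl.grip_depth behind it (ctrl.grip_depth is the distance from the TCP to the grasp point, in m); x points along the fingers, y is the direction in which the jaws open and shut, and the axes are right-handed (so a half turn about x gives the same grasp; the last joint's range is limited). The gripper opens to 85 mm and grips with 20 to 120 N. Pads are 22 mm wide; open, the fingers measure 114 mm over their backs; the gripper's body (76 mm by 85 mm) begins 54 mm behind the grasp point. The pads swing forward as they close: fully open they stand 13 mm farther back than shut.
Start: joints at [-1.334, 0.181, 1.607, -0, 1.354, -0.206], TCP at [0.246, -0.52, 0.201] pointing down, gripper open.
Joint ranges: [-2.99, 2.99], [-0.89, 2.07], [0.3, 2.58], [-1.14, 4.28], [0, 2.63], [-3.12, 3.12]. Speed limits (rad/s): [2.57, 2.57, 3.01, 3.14, 3.14, 3.14].

### API

Orientations are given as a unit quaternion [w, x, y, z].
In Python, from bench import ctrl gives the robot as it stands.
- The arm moves only by the tool carry_out, never from a script. Its argument "motion" is one flat list of numbers, 7 for each row, row after row: the turn, a rotation vector about the tool's x, y, z in degrees, then the shift along the tool's x, y, z in m, then the gripper's target within -1 to 1 (shut at 1, half-way at 0, fully open at -1). A call has 1 to 10 rows; each row shifts and turns the pose as measured when the row begins, along the tool's axes as they then stand; what a row does not reach is not made up. A row lasts 1/10 s, in which the tool goes at most 50 mm and 8.59 degrees, less where a joint would pass 70% of its speed; a pose out of reach is approached as far as the arm can. A call with a gripper value outside its range is refused whole. The fingers move at their own pace and stop on an object; the grip force is fixed at half the most. Time passes only in rows, so rows that do not move let the fingers close. It gives the time, the measured TCP pose, the force and the opening at its end, in the units of the state.
- ctrl.get_obs(): the state, without advancing time (a new reading comes with each control period).
- ctrl.camera(name): name is "side" or "top" or "wrist"; returns the picture (420x560x3 uint8, blue, green, red); there is no depth.
- ctrl.camera_params(name): a dict with "mtx" (3x3 intrinsics, pixels), "k1" (the pictures are not rectified: a ray, as slopes to the right and down, at radius r is drawn at 1 + k1 r^2 times it, then the intrinsics apply), "pose" (4x4, takes a point from camera to world coordinates); the wrist camera has in their place "hand_eye" (4x4, takes a point from camera to tool coordinates, whose origin is the TCP and whose axes are the tool frame's). Camera axes: x right, y down, z forward; pixel columns grow to the right and rows downward; lengths in m; the calibration is good to about 2 mm. A picture is of the moment at which its call begins: read the wrist's pose just before it. camera_params takes no time and is no camera call.
- ctrl.hand_in(): hands the job in, once; it reports no verdict.
Trained networks look in the newest picture that a camera, given by its name, has taken for a name from the list of things; names that differ only in an ending like _2 or _b are one class to them, and where a whole thing is asked for, a point or a joint stands for the part that bears it (a point fixed in the world has none). Each returns a list of dicts, best first, with "conf" (0 to 1); they miss things now and then, are a little off and sometimes report something else, mostly with a low value. They report only what shows in the picture. A call takes as long as a camera call. They do not tell look-alikes from the thing itself.
- ctrl.boxes_of(camera, thing): "point" ([x, y, z] in m, in the coordinates of the camera as it stood for that picture, good to about 4 mm: the middle of the surface that is visible of it).
- ctrl.trace(camera, thing): "pixels" (420x560 bool, what is visible of it).
- ctrl.landmark_of(camera, thing): "point" ([x, y, z] in m, in the coordinates of the camera as it stood for that picture, good to about 4 mm: a listed point, or the origin of a listed thing).
The state is a dict: "time_s": time; "q": joint angles; "dq": joint speeds; "joint_efforts": joint torques, N m; "eef_pos": TCP position; "eef_rot": TCP orientation; "wrist_force": force on the tool from outside, world axes, zero at the start; "torque": the same for the moment, N m; "opening": opening from 0.0 (shut) to 1.0 (fully open).
Only numpy, scipy, OpenCV 4.12 (cv2) and the standard library are available. Lean on these libraries where they do the work, as an engineer would, in place of code of your own. Each camera call takes 0.05 s, during which the arm holds its last target. There are 200 camera calls.

### The job

Take the frosted white bulb out of its lamp holder and stand it cap down in the empty nest of the clear carrying case, lowering it all the way before you let go. Then, with the case still standing on the bench, slide the lime-green lid fully shut, lift the case by the black handle on its lid a good hand's width (10 cm) clear of the bench and finish while holding it there, level and still: do not put it down or let go. Leave the amber bulb, the screwdriver and the meter where they are.

Things in the scene. Friction and masses are not known exactly. Their poses are not given: they have to be found in the camera images.
- bulb_mid (a point): Frosted white LED bulb with an aluminium cap at its lower end, 80 mm tall, about 50 g, standing loose cap down in a lamp holder. This point is on its axis in the middle of its widest band (45 mm diameter, 12 mm high), 52 mm above the foot of the cap and 28 mm below the top of the glass; grasp it there from above. The cap is 26 mm in diameter and 24 mm high; the bulb's z axis points up to the top of its glass. It lifts straight out.
- holder_a: White fixed lamp holder in which the white bulb stands: flange 90 mm diameter and 8 mm high, cup 44 mm outside, 34 mm inside, 34 mm high, its inner floor 12 mm above the bench. Origin at the centre of its underside, on the bench. May change places with the other holder.
- holder_b: The same kind of fixed holder, with the amber bulb. Origin at the centre of its underside, on the bench.
- amber_mid (a point): Amber glass bulb of the same shape and size as the white one, to be left alone. This point is the middle of its widest band, 52 mm above its foot.
- amber: The same amber bulb; origin at the foot of its cap.
- case: Loose open-topped clear plastic case, outside 224 mm (its x) by 160 mm (its y) by 95 mm high (rim), walls and floor 4 mm; about 0.65 kg with its lid (varies by a quarter), resting on the bench. Origin at the centre of its underside, z up. Grey foam 26 mm thick covers its floor, with a bulb fixed in the +x half (top of glass 85 mm above the underside) and an empty nest in the -x half. Its lime lid slides along the case's x axis and opens towards +x.
- nest (a point): Centre of the empty nest in the case, on the case floor (4 mm above the underside, at x = -54 mm of the case), axes parallel to the case's. The nest is a 34 mm square hole through the 26 mm foam; the bulb stands in it on the case floor, so the widest band is then 52 mm above this point. Walls leave 76 mm to each side along the case's y and 54 mm along x; with the lid at its start the opening over it is free.
- lid (a joint): Sliding of the lid in its grooves, m: 0 fully shut (it meets a stop there), growing as it opens towards the case's +x, at most 0.14. Starts 0.112 to 0.135 open. Stays where it is left; takes about 1 N to slide. The lid cannot lift out of its grooves, so the case can be carried by it.
- lid_handle (a point): Centre of the black handle bar on the lid; axes parallel to the case's. The bar runs along the case's y: 116 mm long, 14 mm thick along x (its two faces for gripping look to the case's +x and -x), 16 mm high; 90 mm free between its two posts. Its underside is 22 mm above the lid's top; its centre is 132 mm above the case's underside, and straight over the case's middle when the lid is shut.
- screwdriver: Loose screwdriver with a red handle about 200 mm long lying on the bench beyond the case; to be left alone.
- meter: Loose yellow multimeter, 130 x 70 x 30 mm, lying on the bench to the left of the case (+y); to be left alone. Origin at the centre of its underside.
Not all that is in view belongs to the job. Of the things that look like the part that bears bulb_mid, the smallest one is meant. Leave any red look-alike of the holder_b alone.

How it is judged:
By the outcome, as a careful person would: the job done as asked, in the order asked, and still so for the second after the job is handed in, while the arm keeps its last pose, push and grip.
It also fails if it takes over 64 s, if anything falls off the work surface, if the arm or the gripper's body presses on something with over 40 N, if the wrist force passes 120 N, or if a joint passes its speed limit or range.

## Working session

There is one attempt and no reset: what is moved stays moved. The work goes in short steps, Python scripts to look and compute and a tool call to move; the robot and the scene stay as the last step left them, time stands still between calls to the robot, and variables do not carry over. Pictures are saved under pics/ and viewed, about 8 in all and at most 12, crops included, and the job is handed in when it is done.

Besides the shell and the picture viewer there is one more tool, called after "Emit:" by a JSON object that holds its "api" and its "payload". carry_out: Moves the arm, as the interface text tells. Its arguments: {"type":"object","properties":{"motion":{"type":"array"}},"required":["motion"]}

```bash
mkdir -p pics; ls
cat > h.py <<'E'
import numpy as np, cv2
from scipy.spatial.transform import Rotation as R
from bench import ctrl
def T_tool():
    o=ctrl.get_obs(); q=o['eef_rot']; T=np.eye(4)
    T[:3,:3]=R.from_quat([q[1],q[2],q[3],q[0]]).as_matrix(); T[:3,3]=o['eef_pos']; return T
def cam_pose(n):
    p=ctrl.camera_params(n)
    return np.array(p['pose']) if 'pose' in p else T_tool()@np.array(p['hand_eye'])
def snap(n,f=None):
    P=cam_pose(n); im=ctrl.camera(n)
    if f: cv2.imwrite('pics/'+f,im)
    return P,im
def w(P,pt): return np.round(P[:3,:3]@np.array(pt)+P[:3,3],4)
def pix(n,P,X):
    p=ctrl.camera_params(n); c=np.linalg.inv(P)@np.append(X,1); s=c[:2]/c[2]; s=s*(1+p['k1']*(s@s)); m=np.array(p['mtx'])
    return np.round(m[:2,:2]@s+m[:2,2]).astype(int)
def find(n,P,things,f='landmark_of'):
    for t in things:
        for d in getattr(ctrl,f)(n,t):
            X=w(P,d['point']); print(n,f[:4],t,round(d['conf'],2),X,pix(n,P,X))
E
python3 - <<'E'
from h import *
print(ctrl.get_obs(),ctrl.grip_depth)
ims=[]
for n in ('top','side'):
    P,im=snap(n,n+'0.png')
    find(n,P,['bulb_mid','holder_a','amber_mid','case','nest','lid_handle','meter'])
    if n=='top': find(n,P,['bulb_mid','lid','screwdriver'],'boxes_of')
E
```

```text
pics
{'time_s': 0.0, 'q': array([-1.33431555e+00,  1.81519525e-01,  1.60802517e+00,  3.10681441e-05,
        1.35380582e+00, -2.06303241e-01]), 'dq': array([-7.42367861e-04, -9.20852532e-04,  4.57626581e-04, -2.53172823e-04,
        3.27013042e-05,  6.32889146e-04]), 'joint_efforts': array([-5.67670559e-04, -4.44880092e+01, -3.51336086e+01, -3.57825384e-04,
        9.14423639e-03,  1.21728667e-05]), 'eef_pos': array([ 0.24624026, -0.51893022,  0.20028801]), 'eef_rot': array([ 0.15464811,  0.68984983,  0.15589128, -0.68984714]), 'wrist_force': array([-0.38142101, -1.34204665, -0.23948112]), 'torque': array([0.00762977, 0.01715155, 0.02909661]), 'opening': 0.9981365525692719} 0.0187
top land bulb_mid 0.89 [ 0.404  -0.149   0.0691] [335 258]
top land bulb_mid 0.75 [ 0.7385 -0.0903 -0.0008] [305 159]
top land bulb_mid 0.59 [ 0.3559 -0.297   0.0729] [386 270]
top land bulb_mid 0.58 [ 0.4583 -0.2623  0.0636] [371 237]
top land holder_a 0.69 [ 0.5981 -0.383   0.0021] [399 195]
top land holder_a 0.64 [ 0.6195 -0.2602  0.0007] [361 191]
top land amber_mid 0.62 [ 0.6199 -0.2663  0.0656] [366 1
[... 638 characters left out ...]
de land bulb_mid 0.64 [ 0.3478 -0.2919  0.0696] [192 318]
side land bulb_mid 0.61 [ 0.4602 -0.2582  0.0619] [244 306]
side land holder_a 0.94 [ 0.5939 -0.3859  0.002 ] [307 368]
side land holder_a 0.92 [ 0.6178 -0.2613 -0.0051] [312 322]
side land holder_a 0.69 [ 0.4601 -0.2603 -0.0012] [246 324]
side land amber_mid 0.81 [ 0.6225 -0.2574  0.0648] [314 301]
side land amber_mid 0.36 [ 0.5403 -0.0023  0.007 ] [275 248]
side land case 0.92 [ 0.52    0.0451 -0.0012] [268 239]
side land nest 0.83 [ 0.541  -0.0013  0.0051] [275 248]
side land lid_handle 0.86 [0.4906 0.165  0.131 ] [255 181]
side land meter 0.8 [0.5218 0.427  0.0024] [265 173]
side land meter 0.24 [ 0.6233 -0.2629  0.0662] [315 303]
```

Run:
```python
import cv2,numpy as np
a=cv2.imread('pics/top0.png')[130:310,190:430]; b=cv2.imread('pics/side0.png')[150:410,160:400]
cv2.imwrite('pics/t.png',cv2.resize(a,(800,600),interpolation=2)); cv2.imwrite('pics/s.png',cv2.resize(b,(554,600),interpolation=2))
```

```text
(no output)
```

View pics/t.png

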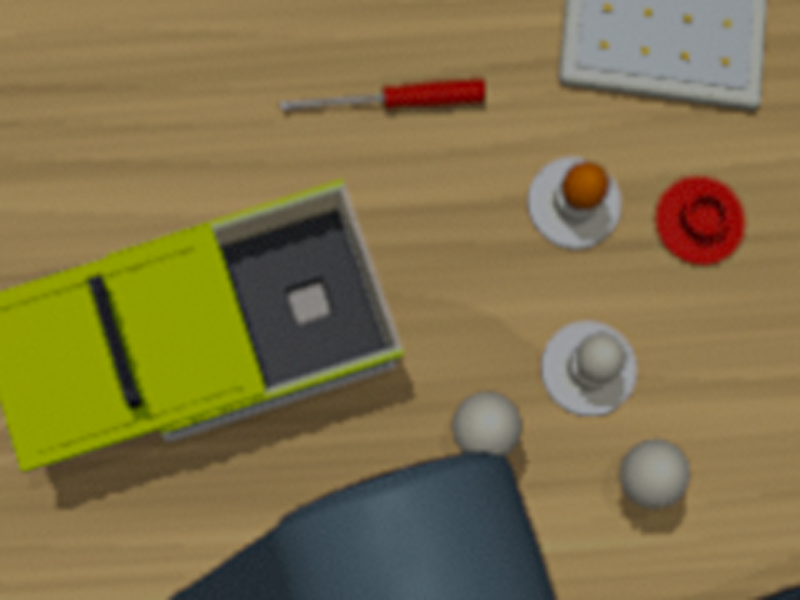

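View pics/s.png

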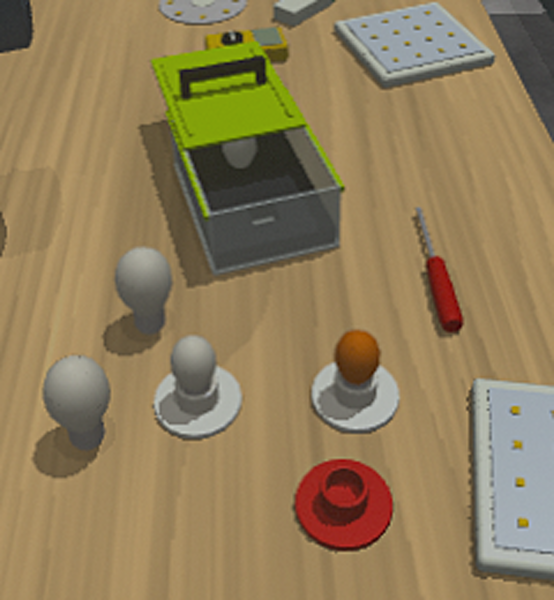

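Candidates for the white bulb, as top-camera pixels:
- (335,258): large and standing free on the bench.
- (386,270): also large and standing free.
- (371,237): the smallest, standing in a white holder.

The third fits the description. I'll go above it and confirm with a wrist picture.

```bash
cat >> h.py <<'E'
def plan(X,yaw=None):
    """total turn about tool x (deg) to bring jaw dir to yaw (mod 180), shift in tool axes after the turn"""
    T=T_tool(); A=T[:3,:3]
    tilt=np.degrees(np.arccos(-A[2,0])); y=np.degrees(np.arctan2(A[1,1],A[0,1]))
    t=0. if yaw is None else -((yaw-y+90)%180-90)
    # levelling rotation: desired frame
    ya=np.radians(y-t); Y=np.array([np.cos(ya),np.sin(ya),0]); Xx=np.array([0,0,-1.]); D=np.c_[Xx,Y,np.cross(Xx,Y)]
    rv=np.degrees(R.from_matrix(A.T@D).as_rotvec())
    print('yaw',round(y,1),'tilt',round(tilt,2),'turn(deg)',rv.round(2),'shift after turn',(D.T@(np.array(X)-T[:3,3])).round(4),'pos',T[:3,3].round(4),'q6',ctrl.get_obs()['q'].round(2))
E
python3 - <<'E'
from h import *
plan([0.459,-0.26,0.2],16)
E
```

```text
yaw -64.6 tilt 0.0 turn(deg) [-80.63  -0.     0.  ] shift after turn [ 0.0012  0.2759 -0.1909] pos [ 0.2464 -0.5196  0.2012] q6 [-1.33  0.18  1.61 -0.    1.35 -0.21]
```

Emit:
{"api": "carry_out", "payload": {"motion": [-8.06,0,0,0,0,0,-1,-8.06,0,0,0,0,0,-1,-8.06,0,0,0,0,0,-1,-8.06,0,0,0,0,0,-1,-8.06,0,0,0,0,0,-1,-8.06,0,0,0,0,0,-1,-8.06,0,0,0,0,0,-1,-8.06,0,0,0,0,0,-1,-8.06,0,0,0,0,0,-1,-8.06,0,0,0,0,0,-1]}}

```text
time_s: 1.95
eef_pos: [0.2464, -0.5196, 0.2012]
eef_rot: [0.576, 0.41, 0.576, -0.41]
wrist_force: [-0.2, 1.2, -0.3]
opening: 0.999
```

Emit:
{"api": "carry_out", "payload": {"motion": [0,0,0,0,0.0276,-0.0191,-1,0,0,0,0,0.0276,-0.0191,-1,0,0,0,0,0.0276,-0.0191,-1,0,0,0,0,0.0276,-0.0191,-1,0,0,0,0,0.0276,-0.0191,-1,0,0,0,0,0.0276,-0.0191,-1,0,0,0,0,0.0276,-0.0191,-1,0,0,0,0,0.0276,-0.0191,-1,0,0,0,0,0.0276,-0.0191,-1,0,0,0,0,0.0276,-0.0191,-1]}}

```text
time_s: 2.95
eef_pos: [0.4481, -0.2423, 0.2016]
eef_rot: [0.577, 0.41, 0.574, -0.411]
wrist_force: [0.3, -0.9, -0.4]
opening: 1.0
```

Run:
```python
from h import *
P,im=snap('wrist','w1.png')
find('wrist',P,['bulb_mid','holder_a'])
P2,im=snap('top','top1.png'); find('top',P2,['bulb_mid','nest','case','lid_handle'])
plan([0.459,-0.26,0.2],16)
print(pix('wrist',P,[0.459,-0.26,0.064]))
```

```text
wrist land bulb_mid 0.91 [ 0.351  -0.2964  0.0705] [168 211]
wrist land bulb_mid 0.9 [ 0.4579 -0.2626  0.0609] [282 210]
wrist land bulb_mid 0.55 [ 0.4028 -0.1509  0.0719] [264  78]
wrist land holder_a 0.68 [ 0.6193 -0.2649 -0.003 ] [403 236]
top land bulb_mid 0.6 [ 0.4612 -0.2622  0.0624] [370 236]
top land bulb_mid 0.6 [ 4.566e-01 -2.617e-01 -3.000e-04] [366 241]
top land bulb_mid 0.4 [ 0.4031 -0.1494  0.069 ] [335 258]
top land nest 0.62 [ 0.5363 -0.007   0.0027] [284 222]
top land case 0.88 [ 5.249e-01  5.150e-02 -2.000e-04] [266 227]
top land lid_handle 0.58 [0.4938 0.1707 0.1272] [224 232]
yaw 18.9 tilt 0.21 turn(deg) [2.89 0.21 0.  ] shift after turn [0.0014 0.0074 0.0183] pos [ 0.4469 -0.2445  0.2014] q6 [-0.73  0.03  1.77 -0.    1.34 -1.06]
[284 209]
```

View pics/w1.png

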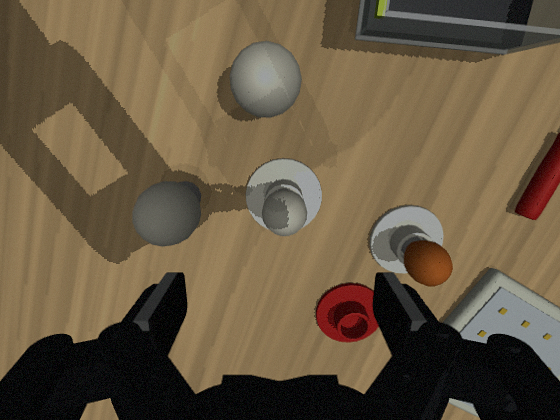

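The wrist picture shows the small white bulb at (284,208) in its white holder. The two larger free-standing bulbs are at (267,78) and (167,212), amber is at (428,263), and the red holder is at (348,312). The target is confirmed. I'll centre over it and go down.

Emit:
{"api": "carry_out", "payload": {"motion": [2.89,0.2,0,0,0,0,-1,0,0,0,0.001,0.0035,0.0095,-1,0,0,0,0,0.0035,0.0095,-1,0,0,0,0,0,0,-1]}}

```text
time_s: 3.75
eef_pos: [0.4583, -0.2654, 0.2005]
eef_rot: [0.564, 0.427, 0.563, -0.427]
wrist_force: [-0.2, 0.4, -1.0]
opening: 1.0
```

Run:
```python
from h import *
P,im=snap('wrist')
find('wrist',P,['bulb_mid'])
plan([0.459,-0.2615,0.041],16)
```

```text
wrist land bulb_mid 0.92 [ 0.4587 -0.2638  0.0615] [281 188]
wrist land bulb_mid 0.76 [ 0.352  -0.2969  0.0695] [165 193]
wrist land bulb_mid 0.74 [ 0.4033 -0.1534  0.0733] [253  50]
yaw 15.7 tilt 0.03 turn(deg) [-0.25  0.    0.03] shift after turn [ 0.1592  0.002  -0.0024] pos [ 0.4577 -0.2643  0.2002] q6 [-0.75  0.08  1.72 -0.    1.34 -1.02]
```

Emit:
{"api": "carry_out", "payload": {"motion": [0,0,0,0.025,0.0015,-0.001,-1,0,0,0,0.025,0,0,-1,0,0,0,0.025,0,0,-1,0,0,0,0.025,0,0,-1,0,0,0,0.025,0,0,-1,0,0,0,0.018,0,0,-1,0,0,0,0.01,0,0,-1,0,0,0,0.006,0,0,-1]}}

```text
time_s: 4.65
eef_pos: [0.4603, -0.2636, 0.0377]
eef_rot: [0.566, 0.426, 0.563, -0.426]
wrist_force: [-0.3, -0.9, 0.9]
opening: 0.999
```

Run:
```python
from h import *
plan([0.459,-0.263,0.041],16)
```

```text
yaw 16.0 tilt 0.23 turn(deg) [-0.05  0.2  -0.11] shift after turn [-0.0033 -0.0011 -0.0009] pos [ 0.4603 -0.2636  0.0377] q6 [-0.74  0.29  1.84 -0.    1.01 -1.02]
```

Emit:
{"api": "carry_out", "payload": {"motion": [0,0.2,-0.1,-0.003,-0.001,-0.001,-1,0,0,0,0,0,0,1,0,0,0,0,0,0,1,0,0,0,0,0,0,1,0,0,0,0,0,0,1,0,0,0,0,0,0,1,0,0,0,0,0,0,1,0,0,0,0,0,0,1,0,0,0,0,0,0,1]}}

```text
time_s: 5.55
eef_pos: [0.4611, -0.2646, 0.0447]
eef_rot: [0.567, 0.426, 0.563, -0.426]
wrist_force: [-0.2, 0.2, -1.3]
opening: 0.43
```

Emit:
{"api": "carry_out", "payload": {"motion": [0,0,0,-0.01,0,0,1,0,0,0,-0.02,0,0,1,0,0,0,-0.025,0,0,1,0,0,0,-0.025,0,0,1,0,0,0,-0.025,0,0,1,0,0,0,-0.025,0,0,1,0,0,0,-0.01,0,0,1,0,0,0,0,0,0,1]}}

```text
time_s: 6.35
eef_pos: [0.4596, -0.2633, 0.1926]
eef_rot: [0.566, 0.426, 0.563, -0.426]
wrist_force: [-0.1, -0.1, -1.3]
opening: 0.432
```

Run:
```python
from h import *
P,im=snap('side','s2.png')
find('side',P,['bulb_mid','nest','case','lid_handle'])
P,_=snap('top'); find('top',P,['nest','lid_handle','case'])
m=ctrl.trace('top','lid'); print(m[0]['conf'])
plan([0.539,-0.003,0.19],16)
cv2.imwrite('pics/s2c.png',cv2.resize(im[100:380,120:400],(600,600),interpolation=2))
```

```text
side land bulb_mid 0.84 [ 0.4009 -0.1517  0.0737] [220 270]
side land bulb_mid 0.81 [ 0.3502 -0.2973  0.0713] [192 320]
side land bulb_mid 0.68 [ 0.4589 -0.2587  0.2109] [237 258]
side land bulb_mid 0.63 [ 0.7308 -0.0834 -0.002 ] [345 266]
side land case 0.82 [ 5.214e-01  4.840e-02 -3.000e-04] [268 238]
side land lid_handle 0.78 [0.4901 0.1655 0.1322] [255 181]
top land nest 0.76 [ 0.5378 -0.0011  0.0064] [282 221]
top land lid_handle 0.57 [0.4926 0.1697 0.1287] [224 232]
top land case 0.7 [5.26e-01 5.02e-02 2.00e-04] [266 226]
0.89
yaw 16.0 tilt 0.03 turn(deg) [-0.02 -0.03  0.  ] shift after turn [ 1.000e-04  1.488e-01 -2.272e-01] pos [ 0.4586 -0.2624  0.1901] q6 [-0.74  0.09  1.73  0.    1.32 -1.02]
```

View pics/s2c.png

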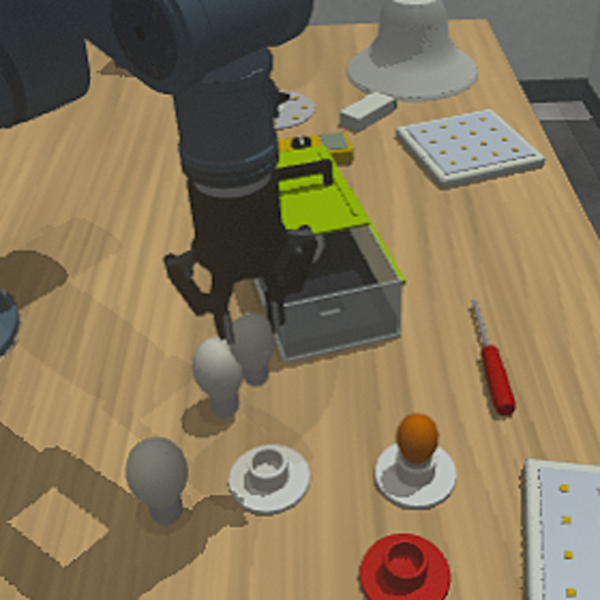

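The bulb is held at about crop (250,345), and its holder at (268,465) is empty. The amber bulb at (417,440) is untouched. Next I'll stop just short of the nest and look with the wrist camera.

Emit:
{"api": "carry_out", "payload": {"motion": [0,0,0,0,0.0149,-0.0185,1,0,0,0,0,0.0149,-0.0185,1,0,0,0,0,0.0149,-0.0185,1,0,0,0,0,0.0149,-0.0185,1,0,0,0,0,0.0149,-0.0185,1,0,0,0,0,0.0149,-0.0185,1,0,0,0,0,0.0149,-0.0185,1,0,0,0,0,0.0149,-0.0185,1,0,0,0,0,0.0149,-0.0185,1,0,0,0,0,0.0149,-0.0185,1]}}

```text
time_s: 7.85
eef_pos: [0.5532, -0.0385, 0.1879]
eef_rot: [0.562, 0.427, 0.564, -0.428]
wrist_force: [0.4, -0.8, -0.4]
opening: 0.434
```

Run:
```python
from h import *
ctrl.camera('side')
P,im=snap('wrist','w3.png')
find('wrist',P,['bulb_mid','nest','lid_handle','case'])
plan([0.539,-0.003,0.19],16)
```

```text
wrist land bulb_mid 0.91 [ 0.3561 -0.2992  0.0719] [ 47 369]
wrist land bulb_mid 0.58 [ 0.5533 -0.0327  0.2036] [279 256]
wrist land bulb_mid 0.57 [ 0.4004 -0.1526  0.0702] [100 265]
wrist land nest 0.73 [ 0.5372 -0.0076  0.0036] [272 152]
wrist land lid_handle 0.24 [ 0.6193 -0.2662 -0.0021] [280 352]
wrist land case 0.92 [ 0.5258  0.0462 -0.0008] [275  99]
yaw 15.6 tilt 0.18 turn(deg) [-0.4  -0.08  0.16] shift after turn [-0.0021 -0.0029 -0.0394] pos [ 0.5527 -0.0401  0.1879] q6 [-0.29  0.15  1.67 -0.    1.32 -0.56]
```

View pics/w3.png

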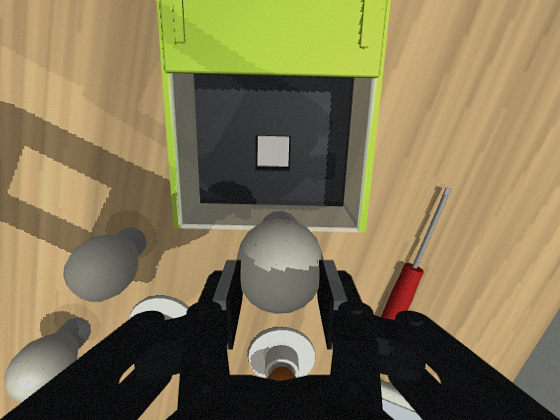

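The view shows the nest floor as a light square around (273,152). The held bulb is centred at about (280,268) between the pads. I'll measure both precisely.

Run:
```python
from h import *
P=cam_pose('wrist'); p=ctrl.camera_params('wrist'); T=T_tool(); im=cv2.imread('pics/w3.png'); K=np.array(p['mtx'])
def ground(u,v,z):
    s=np.linalg.inv(K)@[u,v,1]; s=s[:2]; q=s.copy()
    for _ in range(10): q=s/(1+p['k1']*(q@q))
    d=P[:3,:3]@np.append(q,1); return P[:3,3]+d*(z-P[2,3])/d[2]
g=cv2.cvtColor(im,6); m=(g>130).astype(np.uint8); m[:125]=0;m[180:]=0;m[:,:245]=0;m[:,300:]=0
n,l,st,c=cv2.connectedComponentsWithStats(m); k=1+np.argmax(st[1:,4]); x,y,a,b=st[k,:4]; print(st[k],c[k])
for z in (.004,.03):
    for e in ((x,y),(x+a,y),(x+a,y+b),(x,y+b)): print(z,(T[:3,:3].T@(ground(*e,z)-T[:3,3])).round(4)[1:])
    print(ground(*c[k],z).round(4))
for d in ctrl.trace('wrist','bulb_mid'):
    ys,xs=np.where(d['pixels']); print(d['conf'],xs.min(),xs.max(),ys.min(),ys.max())
h=np.r_[np.linspace(46,58,5),58+22*np.sin(np.linspace(0,np.pi/2,20))]; r=np.r_[[22.5]*5,22.5*np.cos(np.linspace(0,np.pi/2,20))]
for off in (-.006,-.003,0,.003,.006):
    pts=[]
    for hh,rr in zip(h,r):
        for t in np.linspace(0,6.28,60):
            # tool x is down; foot at +0.033 along x
            X=T@np.array([.033-hh/1e3,rr/1e3*np.cos(t),off+rr/1e3*np.sin(t),1]); pts.append(pix('wrist',P,X[:3]))
    pts=np.array(pts); print(off,pts.min(0),pts.max(0))
# case outline check: rim corners near end
```

```text
[258 136  31  30 909] [272.79757976 150.59625963]
0.004 [-0.0233 -0.0479]
0.004 [ 0.0099 -0.0479]
0.004 [ 0.0102 -0.0155]
0.004 [-0.024  -0.0155]
[ 0.5361 -0.0108  0.004 ]
0.03 [-0.0216 -0.0501]
0.03 [ 0.0092 -0.0501]
0.03 [ 0.0094 -0.0201]
0.03 [-0.0222 -0.0201]
[ 0.5359 -0.0075  0.03  ]
0.8 63 144 227 300
0.76 4 90 317 400
0.57 237 322 211 313
-0.006 [234 208] [325 305]
-0.003 [235 214] [325 310]Traceback (most recent call last):
  File "<stdin>", line 20, in <module>
  File "h.py", line 16, in pix
    p=ctrl.camera_params(n); c=np.linalg.inv(P)@np.append(X,1); s=c[:2]/c[2]; s=s*(1+p['k1']*(s@s)); m=np.array(p['mtx'])
ValueError: time passes only in moves, steps and waits
```

Emit:
{"api": "carry_out", "payload": {"motion": [-0.4,0,0.2,0,-0.0035,-0.0155,1,0,0,0,0,-0.0035,-0.0155,1,0,0,0,0,0,0,1,0,0,0,0.02,0,0,1,0,0,0,0.025,0,0,1,0,0,0,0.025,0,0,1,0,0,0,0.02,0,0,1,0,0,0,0.01,0,0,1,0,0,0,0,0,0,1]}}

```text
time_s: 9.1
eef_pos: [0.5363, -0.0105, 0.0876]
eef_rot: [0.566, 0.427, 0.563, -0.424]
wrist_force: [0.5, 0.6, -0.8]
opening: 0.431
```

Run:
```python
from h import *
P,im=snap('wrist','w4.png'); find('wrist',P,['nest'])
P2,im2=snap('side','s4.png'); P3,im3=snap('top','t4.png')
plan([0.5375,-0.009,0.08],16)
a=cv2.resize(im2[130:270,210:330],(514,600),interpolation=2)
cv2.imwrite('pics/c4.png',np.hstack([cv2.resize(im[60:340,140:420],(400,400)),cv2.resize(a,(343,400))]))
```

```text
wrist land nest 0.74 [ 0.5367 -0.0047  0.0053] [282 200]
yaw 16.0 tilt 0.63 turn(deg) [-0.05  0.25 -0.58] shift after turn [ 0.01   -0.0003 -0.0022] pos [ 0.5384 -0.0111  0.09  ] q6 [-0.24  0.22  1.8   0.    1.11 -0.52]
```

View pics/c4.png

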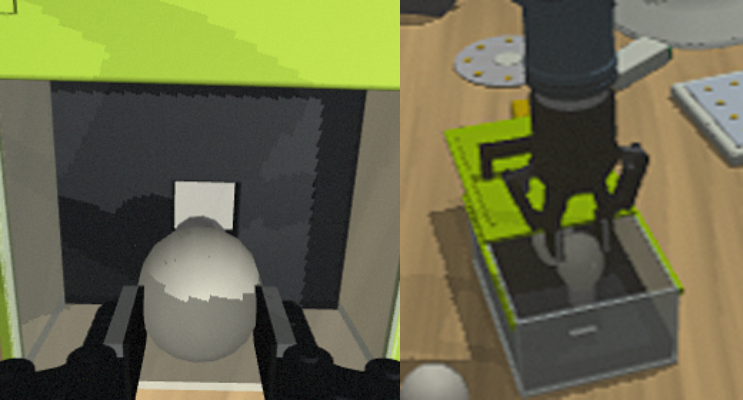

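The wrist crop shows the nest square ahead of the held bulb, with x about 262–304 and its far edge at row ~187. The side crop shows the bulb inside the case above the foam. Back-projecting these pixels next.

```bash
cat >> h.py <<'E'
def ground(P,u,v,z,p):
    s=(np.linalg.inv(np.array(p['mtx']))@[u,v,1])[:2]; q=s.copy()
    for _ in range(10): q=s/(1+p['k1']*(q@q))
    d=P[:3,:3]@np.append(q,1); return P[:3,3]+d*(z-P[2,3])/d[2]
E
python3 - <<'E'
from h import *
P=cam_pose('wrist'); T=T_tool(); p=ctrl.camera_params('wrist'); im=cv2.imread('pics/w4.png')
g=cv2.cvtColor(im,6)
print(g[200,250:320:1]); print(g[175:220,275])
print('cam in tool',(np.linalg.inv(T)@P)[:3,3].round(3), 'cam axis tool',(T[:3,:3].T@P[:3,2]).round(2))
for z in (.004,.03):
    for e in ((262,187),(304,187),(262,205),(304,205)): print(z,e,(T[:3,:3].T@(ground(P,*e,z,p)-T[:3,3])).round(4)[1:], ground(P,*e,z,p).round(4))
E
```

```text
[ 24  32  24  31  22  31  30  32  17  21  14  25 156 199 189 193 192 191
 189 192 192 192 189 190 191 195 188 190 192 192 188 191 188 193 190 190
 191 189 191 190 188 189 187 190 194 192 189 189 193 191 192 192 196 168
   4  19   7  27  50  57  57  54  58  60  56  56  53  59  57  60]
[ 56  50  56  56  56  54  56  57  49  56  54  31 168 196 190 190 190 189
 191 189 191 192 187 192 191 195 192 192 190 192 190 190 190 189 191 195
 158  98  82  77  82  80  79  84  93]
cam in tool [-0.172  0.    -0.078] cam axis tool [ 0.95 -0.    0.31]
0.004 (262, 187) [-0.0145 -0.0156] [ 5.211e-01 -2.000e-04  4.000e-03]
0.004 (304, 187) [ 0.0197 -0.0155] [0.554  0.0091 0.004 ]
0.004 (262, 205) [-0.0147 -0.0003] [ 0.5251 -0.015   0.004 ]
0.004 (304, 205) [ 0.0201 -0.0001] [ 0.5586 -0.0055  0.004 ]
0.03 (262, 187) [-0.013  -0.0219] [0.5205 0.0063 0.03  ]
0.03 (304, 187) [ 0.0178 -0.0218] [0.5501 0.0147 0.03  ]
0.03 (262, 205) [-0.0132 -0.0081] [ 0.5241 -0.007   0.03  ]
0.03 (304, 205) [ 0.0181 -0.008 ] [0.5542 0.0015 0.03  ]
```

Emit:
{"api": "carry_out", "payload": {"motion": [0,0.25,-0.6,0,0.0027,-0.0035,1,0,0,0,0,0,0,1,0,0,0,0,0,0,1,0,0,0,0,0,0,1,0,0,0,0,0,0,1,0,0,0,0,0,0,1]}}

```text
time_s: 9.9
eef_pos: [0.5426, -0.007, 0.0933]
eef_rot: [0.566, 0.426, 0.563, -0.425]
wrist_force: [-0.1, -0.0, -0.4]
opening: 0.431
```

Run:
```python
from h import *
plan([0.5396,-0.0056,0.08],16)
P,im=snap('wrist','w5.png'); T=T_tool(); print(T[:3,3]); p=ctrl.camera_params('wrist')
g=cv2.cvtColor(im,6); r=(g[190:205,240:330]>120).mean(0)>.5; x0,x1=240+np.where(r)[0][[0,-1]]+[0,1]
c=g[150:230,(x0+x1)//2]; y0=150+np.where(c>120)[0][0]; print(x0,x1,y0)
f=lambda u,v,z:(T[:3,:3].T@(ground(P,u,v,z,p)-T[:3,3]))
print('y centre floor',(f(x0,y0+8,.004)[1]+f(x1,y0+8,.004)[1])/2,'width',f(x1,y0+8,.004)[1]-f(x0,y0+8,.004)[1],'z centre', f(x0,y0,.03)[2]+.017)
for d in ctrl.trace('wrist','bulb_mid')[:3]:
    ys,xs=np.where(d['pixels']); print(round(d['conf'],2),xs.min(),xs.max(),ys.min(),ys.max())
```

```text
yaw 16.0 tilt 0.26 turn(deg) [-0.04  0.13 -0.22] shift after turn [ 0.0133 -0.0024 -0.0022] pos [ 0.5426 -0.007   0.0933] q6 [-0.23  0.23  1.78 -0.    1.12 -0.51]
[ 0.54256022 -0.00703308  0.0932964 ]
255 295 188
y centre floor -0.003977318062658474 width 0.03328401704254627 z centre -0.0032936195647481833
0.68 0 113 293 411
0.56 237 322 211 313
```

Emit:
{"api": "carry_out", "payload": {"motion": [0,0.13,-0.2,0.008,-0.004,-0.002,1,0,0,0,0.008,0,0,1,0,0,0,0.002,0,0,1,0,0,0,0,0,0,1]}}

```text
time_s: 10.4
eef_pos: [0.5369, -0.0061, 0.0729]
eef_rot: [0.564, 0.426, 0.565, -0.426]
wrist_force: [0.1, -0.2, -1.0]
opening: 0.431
```

Run:
```python
from h import *
plan([0.538,-0.005,0.037],16)
P,im=snap('wrist','w6.png'); T=T_tool(); p=ctrl.camera_params('wrist')
g=cv2.cvtColor(im,6); np.set_printoptions(linewidth=250)
f=lambda u,v,z:(T[:3,:3].T@(ground(P,u,v,z,p)-T[:3,3]))
c=g[150:235,276]; y0=150+np.where(c>120)[0][0]
r=(g[y0+3:y0+9,230:340]>120).mean(0)>.5; x0,x1=230+np.where(r)[0][[0,-1]]+[0,1]; print(x0,x1,y0)
print('y centre floor',(f(x0,y0+8,.004)[1]+f(x1,y0+8,.004)[1])/2,'width',f(x1,y0+8,.004)[1]-f(x0,y0+8,.004)[1],'z centre', f(x0,y0,.03)[2]+.017)
```

```text
yaw 16.0 tilt 0.09 turn(deg) [-0.05 -0.05  0.08] shift after turn [ 0.0359  0.0013 -0.0007] pos [ 0.5369 -0.0061  0.0729] q6 [-0.23  0.25  1.8   0.    1.09 -0.51]
260 304 198
y centre floor 0.0017310780528845375 width 0.03409271234701242 z centre -0.0012258968424660142
```

Emit:
{"api": "carry_out", "payload": {"motion": [0,0,0,0.006,0.0015,0,1,0,0,0,0.006,0,0,1,0,0,0,0.006,0,0,1,0,0,0,0,0,0,1]}}

```text
time_s: 10.85
eef_pos: [0.5388, -0.0057, 0.0536]
eef_rot: [0.564, 0.426, 0.565, -0.426]
wrist_force: [0.1, -0.9, -1.4]
opening: 0.43
```

Run:
```python
from h import *
plan([0.538,-0.0055,0.037],16); print(ctrl.get_obs()['wrist_force'])
P,im=snap('wrist','w7.png'); P,_=snap('side'); find('side',P,['case','lid_handle'])
cv2.imwrite('pics/c7.png',im[60:360,100:460])
```

```text
yaw 15.9 tilt 0.06 turn(deg) [-0.05 -0.04  0.05] shift after turn [ 0.0166 -0.0007 -0.0004] pos [ 0.5388 -0.0057  0.0536] q6 [-0.23  0.29  1.81  0.    1.05 -0.51]
[ 0.09270656 -0.87915507 -1.38930938]
side land case 0.79 [0.5235 0.0437 0.0011] [269 239]
side land lid_handle 0.97 [0.489  0.1685 0.1342] [255 180]
```

View pics/c7.png

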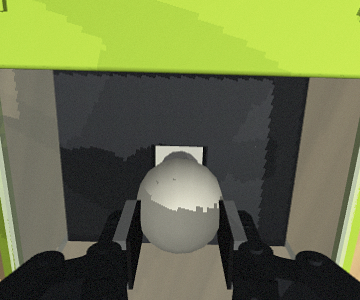

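The cap sits centred in the hole at crop (180,155), with no contact force. I'll continue down.

Emit:
{"api": "carry_out", "payload": {"motion": [0,0,0,0.005,0,0,1,0,0,0,0.005,0,0,1,0,0,0,0.003,0,0,1,0,0,0,0,0,0,1]}}

```text
time_s: 11.45
eef_pos: [0.5403, -0.006, 0.0414]
eef_rot: [0.565, 0.426, 0.564, -0.425]
wrist_force: [0.7, 0.3, -0.4]
opening: 0.432
```

Emit:
{"api": "carry_out", "payload": {"motion": [0,0,0,0.002,0,0,1,0,0,0,0.001,0,0,1,0,0,0,0,0,0,1]}}

```text
time_s: 11.75
eef_pos: [0.5403, -0.006, 0.038]
eef_rot: [0.565, 0.426, 0.564, -0.425]
wrist_force: [-0.8, -0.6, 0.5]
opening: 0.429
```

Emit:
{"api": "carry_out", "payload": {"motion": [0,0,0,0.002,0,0,1,0,0,0,0,0,0,1]}}

```text
time_s: 11.95
eef_pos: [0.5404, -0.0061, 0.036]
eef_rot: [0.565, 0.426, 0.564, -0.425]
wrist_force: [0.3, -0.2, -1.2]
opening: 0.434
```

Emit:
{"api": "carry_out", "payload": {"motion": [0,0,0,0.002,0,0,1,0,0,0,0,0,0,1]}}

```text
time_s: 12.15
eef_pos: [0.5417, -0.0065, 0.0362]
eef_rot: [0.566, 0.426, 0.563, -0.425]
wrist_force: [-0.3, 0.0, 0.1]
opening: 0.434
```

Emit:
{"api": "carry_out", "payload": {"motion": [0,0,0,0.002,-0.0015,0,1,0,0,0,0.001,0,0,1,0,0,0,0,0,0,1]}}

```text
time_s: 12.45
eef_pos: [0.5421, -0.0074, 0.0359]
eef_rot: [0.568, 0.427, 0.562, -0.425]
wrist_force: [0.1, 1.1, -0.1]
opening: 0.431
```

Emit:
{"api": "carry_out", "payload": {"motion": [0,0,0,0.002,0,0,1,0,0,0,0,0,0,1]}}

```text
time_s: 12.65
eef_pos: [0.5425, -0.0076, 0.0359]
eef_rot: [0.568, 0.426, 0.562, -0.425]
wrist_force: [-1.3, -0.6, -0.2]
opening: 0.432
```

Run:
```python
from h import *
plan([0.538,-0.0055,0.037],16); o=ctrl.get_obs(); print(o['wrist_force'],o['torque'])
P,im=snap('wrist','w8.png'); P2,im2=snap('side','s8.png'); find('side',P2,['case','bulb_mid','lid_handle'])
a=cv2.resize(im2[150:270,210:330],(400,400),interpolation=2)
cv2.imwrite('pics/c8.png',np.hstack([cv2.resize(im[60:340,140:420],(400,400)),a]))
```

```text
yaw 16.0 tilt 0.52 turn(deg) [ 0.01  0.3  -0.42] shift after turn [-0.0011 -0.0037 -0.0033] pos [ 0.5425 -0.0076  0.0359] q6 [-0.23  0.31  1.81 -0.    1.   -0.51]
[-1.25544694 -0.64079598 -0.17405185] [0.01373318 0.34345761 0.00720149]
side land case 0.67 [ 5.263e-01  4.820e-02 -3.000e-04] [270 238]
side land case 0.49 [0.4918 0.1677 0.1325] [256 180]
side land bulb_mid 0.82 [ 0.4034 -0.1505  0.0729] [221 270]
side land bulb_mid 0.79 [ 0.3497 -0.2917  0.0686] [193 318]
side land bulb_mid 0.62 [ 0.621  -0.2613 -0.0009] [313 321]
side land bulb_mid 0.61 [ 0.543  -0.0031  0.0563] [275 235]
side land lid_handle 0.71 [0.4883 0.1682 0.1324] [254 180]
```

View pics/c8.png

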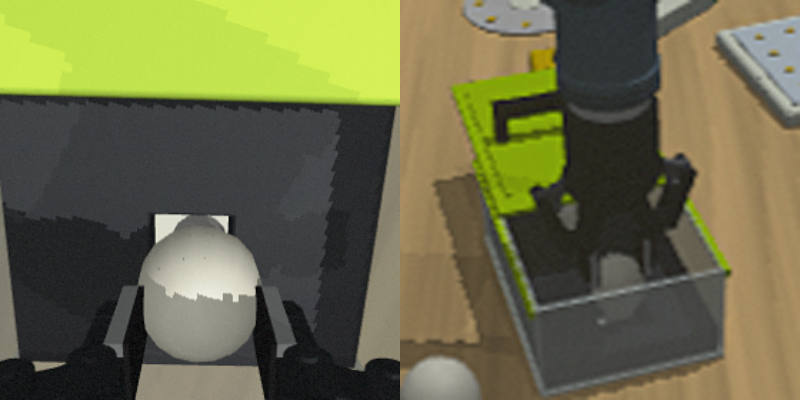

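The cap is in the hole. The networks put the band at z = 0.056, which is the seated height, and the height has stopped at the expected value. I'll recentre a little, level the tool, release and rise.

Emit:
{"api": "carry_out", "payload": {"motion": [0,0.3,-0.4,0,-0.002,-0.0015,1,0,0,0,0.001,0,0,1,0,0,0,0,0,0,0.6,0,0,0,0,0,0,0.2,0,0,0,0,0,0,-0.2,0,0,0,0,0,0,-0.5,0,0,0,0,0,0,-0.7,0,0,0,0,0,0,-0.7,0,0,0,0,0,0,-0.7]}}

```text
time_s: 13.8
eef_pos: [0.5404, -0.0069, 0.0342]
eef_rot: [0.565, 0.426, 0.565, -0.425]
wrist_force: [-0.5, 0.5, -0.1]
opening: 0.85
```

Emit:
{"api": "carry_out", "payload": {"motion": [0,0,0,-0.01,0,0,-0.7,0,0,0,-0.02,0,0,-0.7,0,0,0,-0.03,0,0,-0.7,0,0,0,-0.03,0,0,-0.7,0,0,0,-0.03,0,0,-0.7,0,0,0,-0.03,0,0,-0.7,0,0,0,-0.02,0,0,-0.7,0,0,0,0,0,0,-1,0,0,0,0,0,0,-1]}}

```text
time_s: 14.7
eef_pos: [0.5398, -0.0067, 0.2154]
eef_rot: [0.565, 0.426, 0.564, -0.425]
wrist_force: [0.5, 0.0, -0.9]
opening: 1.002
```

Run:
```python
from h import *
P,im=snap('wrist','w9.png'); find('wrist',P,['bulb_mid','nest','case','lid_handle'])
P2,im2=snap('side','s9.png'); find('side',P2,['case','bulb_mid','lid_handle'])
P3,im3=snap('top','t9.png'); find('top',P3,['case','bulb_mid','lid_handle'])
plan([0.491,0.168,0.2],106)
a=cv2.resize(im2[150:270,210:330],(400,400),interpolation=2)
cv2.imwrite('pics/c9.png',np.hstack([cv2.resize(im,(400,300)),a[:300]]))
```

```text
wrist land bulb_mid 0.85 [ 0.5375 -0.0032  0.0515] [278 180]
wrist land bulb_mid 0.81 [ 0.4014 -0.1518  0.0691] [123 277]
wrist land nest 0.9 [ 0.537  -0.0051  0.0055] [278 173]
wrist land case 0.57 [0.5287 0.0461 0.0029] [283 128]
side land case 0.57 [0.5239 0.046  0.0028] [269 238]
side land bulb_mid 0.63 [ 0.3468 -0.2928  0.0694] [191 319]
side land bulb_mid 0.44 [ 5.385e-01 -3.000e-04  5.440e-02] [274 235]
side land lid_handle 0.79 [0.4924 0.166  0.1305] [256 181]
side land lid_handle 0.68 [ 0.5409 -0.0033  0.0551] [275 235]
top land case 0.92 [0.5283 0.0532 0.0022] [265 225]
top land bulb_mid 0.86 [ 0.3507 -0.2971  0.0727] [387 272]
top land bulb_mid 0.61 [ 0.537  -0.002   0.0555] [283 218]
top land bulb_mid 0.58 [ 0.4045 -0.1505  0.0665] [336 258]
top land lid_handle 0.92 [0.4909 0.1711 0.1275] [224 233]
yaw 16.0 tilt 0.05 turn(deg) [-8.999e+01  4.000e-02 -4.000e-02] shift after turn [0.0149 0.1814 0.0014] pos [ 0.5397 -0.0067  0.2149] q6 [-0.23  0.09  1.68  0.    1.37 -0.51]
```

View pics/c9.png

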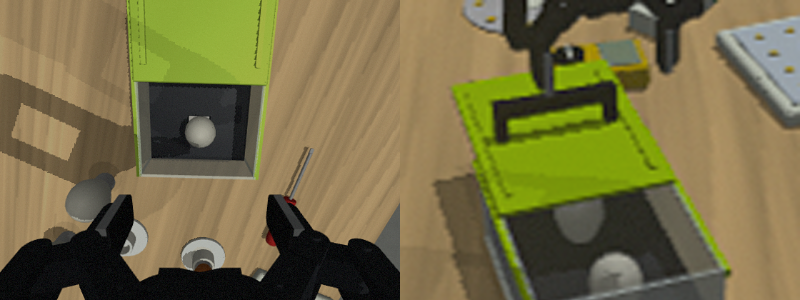

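The bulb stands in the nest at about wrist-crop (200,132), with the lid still open. Next I'll turn 90° and move over the handle.

Emit:
{"api": "carry_out", "payload": {"motion": [8.5,0,0,0,0,0,-1,8.5,0,0,0,0,0,-1,8.5,0,0,0,0,0,-1,8.5,0,0,0,0,0,-1,8.5,0,0,0,0,0,-1,8.5,0,0,0,0,0,-1,8.5,0,0,0,0,0,-1,8.5,0,0,0,0,0,-1,8.5,0,0,0,0,0,-1,8.5,0,0,0,0,0,-1]}}

```text
time_s: 16.35
eef_pos: [0.5398, -0.0067, 0.215]
eef_rot: [0.122, 0.697, 0.122, -0.696]
wrist_force: [-0.5, 0.1, -0.8]
opening: 1.004
```

Emit:
{"api": "carry_out", "payload": {"motion": [5.7,0,0,0,0,0,-1,0,0,0,0,-0.02,0,-1,0,0,0,0,-0.02,0,-1,0,0,0,0,-0.02,0,-1,0,0,0,0,-0.02,0,-1,0,0,0,0,-0.02,0,-1,0,0,0,0,-0.02,0,-1,0,0,0,0,-0.02,0,-1,0,0,0,0,0,0,-1]}}

```text
time_s: 17.25
eef_pos: [0.5063, 0.1332, 0.2152]
eef_rot: [0.083, 0.703, 0.083, -0.701]
wrist_force: [0.3, -0.4, -0.3]
opening: 0.996
```

Run:
```python
from h import *
plan([0.491,0.1685,0.2],105.3)
P,im=snap('wrist','w10.png'); find('wrist',P,['lid_handle','nest','case','bulb_mid'])
T=T_tool()
for d in ctrl.trace('wrist','lid_handle')[:2]:
    m=d['pixels'].astype(np.uint8); print(d['conf'],m.sum(),cv2.minAreaRect(cv2.findNonZero(m)))
cv2.imwrite('pics/c10.png',im)
```

```text
yaw -76.6 tilt 0.14 turn(deg) [-1.87 -0.13 -0.04] shift after turn [ 0.0152 -0.038   0.0055] pos [0.5063 0.1332 0.2152] q6 [ 0.03  0.05  1.72 -0.    1.37  1.37]
wrist land lid_handle 0.95 [0.4934 0.1697 0.1329] [231 213]
wrist land nest 0.92 [ 0.5391 -0.0076  0.0053] [399 177]
wrist land nest 0.19 [ 0.5363 -0.0057  0.0515] [412 188]
wrist land case 0.95 [ 0.5267  0.044  -0.0018] [354 176]
wrist land bulb_mid 0.94 [ 0.3982 -0.1522  0.071 ] [493 331]
wrist land bulb_mid 0.69 [ 0.5387 -0.0058  0.0525] [413 186]
0.58 40464 ((234.53863525390625, 195.4698486328125), (168.0265350341797, 262.0672607421875), 88.87670135498047)
```

View pics/c10.png

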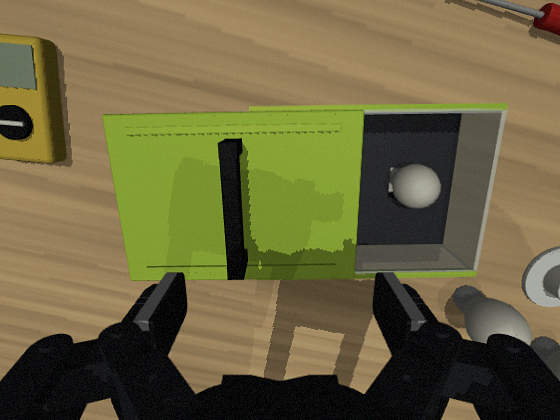

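The view shows the black handle bar from (231,142) to (238,272), between the jaws' reach. I'll measure its axis.

Run:
```python
from h import *
P=cam_pose('wrist'); p=ctrl.camera_params('wrist'); im=cv2.imread('pics/w10.png'); g=cv2.cvtColor(im,6)
L=[];Rr=[]
for v in range(160,250,6):
    xs=np.where(im[v,200:270,1]<60)[0]+200; L.append(ground(P,xs.min(),v,.14,p)); Rr.append((v,xs.min(),xs.max()))
L=np.array(L); d=L[-1]-L[0]; print(Rr[::3]); print('bar left edge line angle',np.degrees(np.arctan2(d[1],d[0])), L[0],L[-1])
a=ground(P,255,107,.095,p);b=ground(P,505,105,.095,p); d=a-b; print('rim angle',np.degrees(np.arctan2(d[1],d[0])),a,b)
for v in (145,268): print(ground(P,232+(v>200)*6,v,.14,p))
```

```text
[(160, np.int64(220), np.int64(239)), (178, np.int64(221), np.int64(240)), (196, np.int64(222), np.int64(241)), (214, np.int64(223), np.int64(242)), (232, np.int64(225), np.int64(243))]
bar left edge line angle -165.92750988874732 [0.53649358 0.18266998 0.14      ] [0.46917183 0.16579429 0.14      ]
rim angle 103.83683883865463 [0.57950517 0.16773201 0.095     ] [ 0.63115177 -0.0419532   0.095     ]
[0.54964729 0.17585697 0.14      ]
[0.44972353 0.15194996 0.14      ]
```

Run:
```python
from h import *
plan([0.493,0.167,0.113],104)
```

```text
yaw -76.8 tilt 0.16 turn(deg) [-0.78 -0.13 -0.08] shift after turn [ 0.1022 -0.0388  0.005 ] pos [0.5072 0.1306 0.2152] q6 [ 0.03  0.05  1.72 -0.    1.37  1.37]
```

Emit:
{"api": "carry_out", "payload": {"motion": [-0.8,-0.1,0,0,-0.019,0.0025,-1,0,0,0,0,-0.019,0.0025,-1,0,0,0,0,0,0,-1,0,0,0,0.025,0,0,-1,0,0,0,0.025,0,0,-1,0,0,0,0.02,0,0,-1,0,0,0,0.015,0,0,-1,0,0,0,0.008,0,0,-1,0,0,0,0,0,0,-1]}}

```text
time_s: 18.45
eef_pos: [0.4982, 0.1588, 0.1203]
eef_rot: [0.085, 0.704, 0.082, -0.7]
wrist_force: [-0.2, 0.3, -0.4]
opening: 0.999
```

Run:
```python
from h import *
plan([0.493,0.167,0.113],104); P,_=snap('side'); find('side',P,['lid_handle','case'])
```

```text
yaw -76.4 tilt 0.38 turn(deg) [-0.44 -0.26 -0.28] shift after turn [ 0.0073 -0.0092  0.003 ] pos [0.4982 0.1588 0.1203] q6 [ 0.08  0.15  1.82 -0.    1.17  1.42]
side land lid_handle 0.65 [0.49   0.169  0.1327] [255 180]
```

Emit:
{"api": "carry_out", "payload": {"motion": [-0.4,-0.25,-0.3,0.003,-0.008,0.003,-1,0,0,0,0.003,0,0,-1,0,0,0,0,0,0,-1]}}

```text
time_s: 18.9
eef_pos: [0.4959, 0.1673, 0.1181]
eef_rot: [0.086, 0.704, 0.087, -0.699]
wrist_force: [-0.0, -0.5, -0.1]
opening: 1.003
```

Emit:
{"api": "carry_out", "payload": {"motion": [0,0,0,0,0,0,1,0,0,0,0,0,0,1,0,0,0,0,0,0,1,0,0,0,0,0,0,1,0,0,0,0,0,0,1,0,0,0,0,0,0,1,0,0,0,0,0,0,1,0,0,0,0,0,0,1,0,0,0,0,0,0,1,0,0,0,0,0,0,1]}}

```text
time_s: 19.9
eef_pos: [0.4963, 0.1675, 0.1186]
eef_rot: [0.086, 0.705, 0.087, -0.699]
wrist_force: [-0.6, -0.4, -0.1]
opening: 0.0
```

Run:
```python
from h import *
plan([0.493,0.167,0.113],104); print(ctrl.get_obs()['wrist_force'])
P,im=snap('side'); find('side',P,['lid_handle','case','nest']); P,im=snap('top');find('top',P,['lid_handle','case','nest'])
```

```text
yaw -75.9 tilt 0.49 turn(deg) [ 0.07 -0.49 -0.03] shift after turn [ 0.0056 -0.0003  0.0033] pos [0.4963 0.1675 0.1186] q6 [0.1  0.15 1.82 0.   1.16 1.42]
[-0.61172863 -0.37915599 -0.12162304]
side land lid_handle 0.68 [0.4913 0.171  0.1316] [255 180]
side land lid_handle 0.52 [ 0.6251 -0.2696  0.0138] [316 320]
side land lid_handle 0.46 [ 0.619  -0.2655 -0.0039] [312 323]
side land case 0.93 [ 0.5246  0.0473 -0.0007] [269 239]
side land nest 0.61 [ 5.378e-01 -3.000e-04  2.000e-03] [274 248]
top land lid_handle 0.95 [0.4912 0.1695 0.13  ] [224 232]
top land case 0.94 [0.5264 0.053  0.0049] [265 226]
top land nest 0.68 [ 0.5353 -0.0042  0.004 ] [283 222]
```

Run:
```python
from h import *
P,im=snap('wrist','w11.png'); P,im2=snap('side')
cv2.imwrite('pics/c11.png',np.hstack([im[:400,80:480],cv2.resize(im2[150:250,205:305],(400,400),interpolation=2)]))
```

```text
(no output)
```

View pics/c11.png

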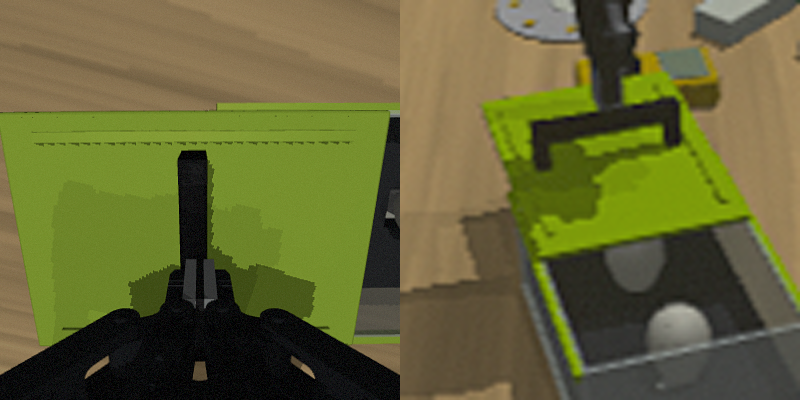

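The wrist view leaves it unclear whether the bar is between the pads, since the opening reads 0. I'll test it with a short slide towards shut.

Emit:
{"api": "carry_out", "payload": {"motion": [0,-0.4,0,0,0.006,0,1,0,0,0,0,0.008,0,1,0,0,0,0,0.008,0,1,0,0,0,0,0,0,1]}}

```text
time_s: 20.8
eef_pos: [0.5023, 0.1441, 0.1187]
eef_rot: [0.087, 0.702, 0.086, -0.701]
wrist_force: [-0.4, -1.0, -0.1]
opening: 0.003
```

Run:
```python
from h import *
plan([0.493,0.167,0.113],104); print(ctrl.get_obs()['wrist_force'])
P,im=snap('side'); find('side',P,['lid_handle','case','nest']); P,im=snap('top');find('top',P,['lid_handle','case','nest'])
P,im=snap('wrist','w12.png'); T=T_tool(); find('wrist',P,['lid_handle'])
for h in (0,.0187,.03):
  print(h,pix('wrist',P,(T@[-h,0,0,1])[:3]),pix('wrist',P,(T@[-h,.007,-.011,1])[:3]),pix('wrist',P,(T@[-h,-.007,-.011,1])[:3]))
im=im[:, :]
for v in range(150,330,12):
    xs=im[v,240:320:2,1]; print(v,xs)
```

```text
yaw -75.9 tilt 0.08 turn(deg) [ 0.09 -0.06 -0.05] shift after turn [ 0.0057 -0.0245  0.0035] pos [0.5023 0.1441 0.1187] q6 [ 0.05  0.16  1.81 -0.    1.17  1.38]
[-0.41676941 -1.0230921  -0.08065917]
side land lid_handle 0.86 [0.4913 0.1663 0.1309] [255 181]
side land case 0.73 [0.5227 0.0478 0.0011] [268 238]
side land nest 0.91 [ 0.5406 -0.0024  0.0077] [275 247]
top land lid_handle 0.96 [0.4934 0.1709 0.128 ] [224 232]
top land case 0.91 [0.5265 0.0531 0.0018] [265 226]
top land nest 0.81 [ 0.5372 -0.004   0.0037] [283 221]
wrist land lid_handle 0.93 [0.4929 0.1684 0.1356] [232 268]
wrist land lid_handle 0.19 [ 0.5354 -0.0038  0.0052] [445 202]
0 [278 250] [290 232] [265 232]
0.0187 [277 265] [291 246] [264 246]
0.03 [277 276] [292 255] [263 255]
150 [ 48  47  47  38 161 159 161 163 163 162 163 160 164 163 161 165 165 164
 162 161 160 163 163 161 163 160 163 159 165 159 164 157 162 160 166 164
 164 165 160 158]
162 [  6  11   0   1 110  97 165 164 160 163 160 159 160 163 163 162 162 161
 159 158 159 159 162 164 161 161 162 160 161 160 161 161 164 160 161 157
 160 163 159 162]
174 [
[... 1314 characters left out ...]
87  86
 139 146 149 146]
270 [ 7  4 11  0 88 93 96 15  0  8  0 15 15 61 59 64 54 61 21 13 20  0 72 64
 63 60 58 61 14  0  0 10  6 64 88 88 90 88 86 85]
282 [21 12  5  0 58  8 17  4  0 15 20  1 66 58 59 60 64 67  6 10 12  0 68 65
 63 64 63 62 21 17 12 12 11 20 10 13 88 88 90 91]
294 [14 20 15  3 10  8  0 12  1 20 10 23 60 61 61 62 60 66  0  6  7  6 49 62
 57 61 62 64 65 13 11  4  9 16 10  8 13 92 88 85]
306 [ 19   9  15  14  21  10   5   5  10   2  13  13   1  13  13   0  14  78
  27  34  32  25 102   9  15   4  17  17  16  17   0  23  11  10   7   9
  21  15  14  21]
318 [ 4  5  5 11  2 15 10 17 17  8  1 20  7  6  7  5 10 10  7 17 19 25  4  0
 14  5  9  4 17 16  1 14  0 15 19 12 11  8 11 18]
```

The lid didn't move, so the fingers shut above the bar. The tips must reach less far than assumed; the 0.43 opening on the bulb points the same way. With the fingers shut, I'll touch down gently on the lid to find the real tip height.

Emit:
{"api": "carry_out", "payload": {"motion": [0,0,0,0.003,0,0,1,0,0,0,0.003,0,0,1,0,0,0,0.002,0,0,1]}}

```text
time_s: 21.6
eef_pos: [0.5019, 0.1459, 0.1103]
eef_rot: [0.088, 0.702, 0.087, -0.701]
wrist_force: [0.2, 0.3, -0.3]
opening: -0.003
```

Emit:
{"api": "carry_out", "payload": {"motion": [0,0,0,0.003,0,0,1,0,0,0,0.003,0,0,1,0,0,0,0.002,0,0,1]}}

```text
time_s: 21.9
eef_pos: [0.5016, 0.1459, 0.1013]
eef_rot: [0.088, 0.702, 0.087, -0.701]
wrist_force: [-0.3, -0.2, 0.1]
opening: -0.001
```

Run:
```python
from h import *
plan([0.493,0.167,0.113],104); T=T_tool()
P,im=snap('side','s13.png'); print('tcp px',pix('side',P,T[:3,3]),pix('side',P,(T@[-.0187,0,0,1])[:3]),pix('side',P,(T@[-.04,0,0,1])[:3]))
P2,im2=snap('top','t13.png'); print('tcp px',pix('top',P2,T[:3,3]))
x,y=pix('side',P,T[:3,3]); c=cv2.resize(im[y-45:y+25,x-35:x+35],(600,600),interpolation=2)
cv2.circle(c,(300,386),4,(0,0,255),-1); cv2.imwrite('pics/c13.png',c)
```

```text
yaw -75.8 tilt 0.06 turn(deg) [ 0.21 -0.05 -0.03] shift after turn [-0.0117 -0.0226  0.0033] pos [0.5016 0.1459 0.1013] q6 [ 0.06  0.18  1.83 -0.    1.13  1.38]
tcp px [259 193] [259 188] [259 182]
tcp px [233 230]
```

View pics/c13.png

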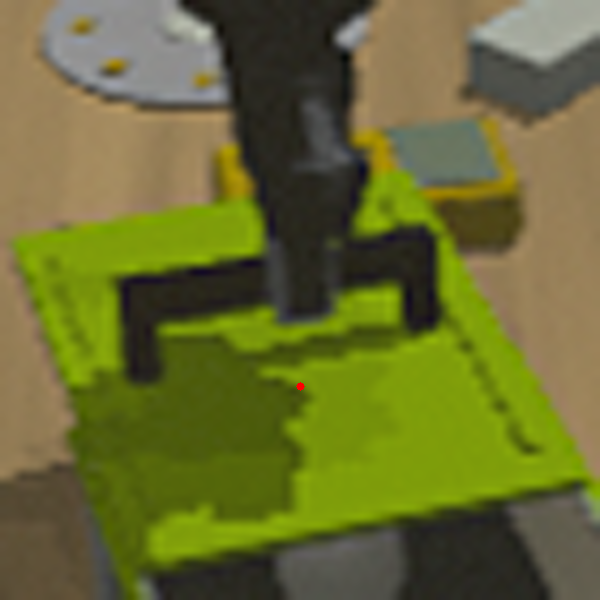

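The shut tip shows at crop (303,318), about 8 px above the TCP mark at (300,386). That puts the real tip about 28 mm behind the reported TCP. I'll move clear of the bar and touch the lid to measure it exactly.

Emit:
{"api": "carry_out", "payload": {"motion": [0,0,0,0,0.012,0,1,0,0,0,0.006,0,0,1,0,0,0,0.005,0,0,1,0,0,0,0,0,0,1]}}

```text
time_s: 22.4
eef_pos: [0.5051, 0.1327, 0.0895]
eef_rot: [0.087, 0.702, 0.087, -0.701]
wrist_force: [-0.2, -0.1, -0.1]
opening: 0.002
```

Emit:
{"api": "carry_out", "payload": {"motion": [0,0,0,0.003,0,0,1,0,0,0,0.002,0,0,1]}}

```text
time_s: 22.6
eef_pos: [0.5051, 0.1327, 0.0842]
eef_rot: [0.087, 0.702, 0.087, -0.701]
wrist_force: [0.6, 0.5, -0.2]
opening: 0.0
```

Emit:
{"api": "carry_out", "payload": {"motion": [0,0,0,0.002,0,0,1,0,0,0,0.002,0,0,1]}}

```text
time_s: 22.8
eef_pos: [0.5051, 0.1329, 0.0798]
eef_rot: [0.088, 0.702, 0.087, -0.701]
wrist_force: [-0.2, -0.3, 0.6]
opening: 0.0
```

Emit:
{"api": "carry_out", "payload": {"motion": [0,0,0,0.002,0,0,1,0,0,0,0.001,0,0,1]}}

```text
time_s: 23.0
eef_pos: [0.505, 0.1331, 0.0765]
eef_rot: [0.088, 0.702, 0.087, -0.701]
wrist_force: [-0.6, 0.0, 0.2]
opening: 0.003
```

Emit:
{"api": "carry_out", "payload": {"motion": [0,0,0,0.002,0,0,1]}}

```text
time_s: 23.1
eef_pos: [0.5052, 0.1331, 0.0745]
eef_rot: [0.088, 0.702, 0.087, -0.701]
wrist_force: [-0.8, 0.2, 0.0]
opening: -0.001
```

Emit:
{"api": "carry_out", "payload": {"motion": [0,0,0,0.002,0,0,1]}}

```text
time_s: 23.2
eef_pos: [0.5052, 0.1332, 0.0724]
eef_rot: [0.088, 0.702, 0.087, -0.701]
wrist_force: [0.3, -0.7, -0.5]
opening: -0.002
```

It's still free at 0.0724, so the tip is at least 30 mm behind the reported TCP. A TCP of about 0.078 therefore puts the tips 8–10 mm above the lid with the bar well inside the pads. I'll rise, open, move over the bar and descend.

Emit:
{"api": "carry_out", "payload": {"motion": [0,0,0,-0.02,0,0,1,0,0,0,-0.025,0,0,1,0,0,0,-0.02,0,0,0,0,0,0,0,0,0,-1,0,0,0,0,0,0,-1,0,0,0,0,-0.012,0.001,-1,0,0,0,0,-0.012,0.001,-1,0,0,0,0,-0.01,0.001,-1,0,0,0,0,0,0,-1]}}

```text
time_s: 24.1
eef_pos: [0.4891, 0.1682, 0.1336]
eef_rot: [-0.087, -0.699, -0.087, 0.704]
wrist_force: [1.1, -0.1, 0.2]
opening: 1.003
```

Run:
```python
from h import *
plan([0.493,0.167,0.078],104); P,im=snap('wrist','w14.png'); find('wrist',P,['lid_handle'])
print(ctrl.get_obs()['opening'])
```

```text
yaw -75.8 tilt 0.43 turn(deg) [0.18 0.42 0.09] shift after turn [ 0.0556  0.0021 -0.0035] pos [0.4891 0.1682 0.1336] q6 [0.1  0.13 1.81 0.   1.21 1.42]
wrist land lid_handle 0.57 [0.4947 0.1693 0.1293] [278 238]
1.003798212430884
```

Emit:
{"api": "carry_out", "payload": {"motion": [0,0.4,0.1,0.01,0,-0.0035,-1,0,0,0,0.012,0,0,-1,0,0,0,0.012,0,0,-1,0,0,0,0.008,0,0,-1,0,0,0,0.006,0,0,-1,0,0,0,0.003,0,0,-1,0,0,0,0,0,0,-1]}}

```text
time_s: 24.9
eef_pos: [0.4926, 0.1668, 0.0764]
eef_rot: [-0.087, -0.701, -0.086, 0.703]
wrist_force: [0.5, 0.6, -0.1]
opening: 0.996
```

Run:
```python
from h import *
plan([0.493,0.167,0.078],104);print(ctrl.get_obs()['wrist_force'])
```

```text
yaw -75.9 tilt 0.14 turn(deg) [ 0.07  0.13 -0.06] shift after turn [-0.0016 -0.0001 -0.0004] pos [0.4926 0.1668 0.0764] q6 [ 0.1   0.21  1.84 -0.    1.09  1.42]
[ 0.51031239  0.5789996  -0.05601518]
```

Raise by 2 mm, level the tool and close.

Emit:
{"api": "carry_out", "payload": {"motion": [0,0.1,-0.1,-0.002,0,0,-1,0,0,0,0,0,0,1,0,0,0,0,0,0,1,0,0,0,0,0,0,1,0,0,0,0,0,0,1,0,0,0,0,0,0,1,0,0,0,0,0,0,1,0,0,0,0,0,0,1,0,0,0,0,0,0,1,0,0,0,0,0,0,1]}}

```text
time_s: 25.9
eef_pos: [0.4942, 0.1671, 0.0806]
eef_rot: [0.086, 0.703, 0.087, -0.701]
wrist_force: [-0.3, -0.2, -0.1]
opening: 0.156
```

Run:
```python
from h import *
plan([0.493,0.167,0.078],104);print(ctrl.get_obs()['wrist_force'])
P,im=snap('top');find('top',P,['lid_handle','case','nest']);P,im=snap('side');find('side',P,['lid_handle','case','nest'])
```

```text
yaw -75.9 tilt 0.2 turn(deg) [ 0.1  -0.2   0.02] shift after turn [ 0.0026 -0.0002  0.0012] pos [0.4942 0.1671 0.0806] q6 [0.1  0.21 1.84 0.   1.09 1.42]
[-0.2853025  -0.17907403 -0.07407665]
top land lid_handle 0.73 [0.4921 0.1687 0.1297] [225 232]
top land case 0.63 [0.5266 0.0535 0.0007] [265 226]
top land nest 0.75 [ 0.5347 -0.0042  0.0041] [283 222]
top land nest 0.24 [0.4925 0.1696 0.1319] [224 232]
side land lid_handle 0.92 [0.4895 0.1647 0.1307] [255 182]
side land lid_handle 0.51 [ 0.5405 -0.0015  0.0546] [274 235]
side land case 0.97 [ 0.5226  0.0474 -0.0015] [268 239]
side land nest 0.66 [ 0.5393 -0.0035  0.0075] [274 248]
side land nest 0.56 [ 0.6258 -0.2666  0.016 ] [316 318]
side land nest 0.35 [0.4899 0.1653 0.1324] [255 181]
```

The opening of 0.156 matches 13–14 mm, so the bar is gripped. Now I'll slide the lid shut, along tool +y.

Emit:
{"api": "carry_out", "payload": {"motion": [0,0,0,0,0.006,0,1,0,0,0,0,0.009,0,1,0,0,0,0,0.009,0,1,0,0,0,0,0.009,0,1,0,0,0,0,0.009,0,1,0,0,0,0,0.009,0,1,0,0,0,0,0.009,0,1,0,0,0,0,0.009,0,1,0,0,0,0,0.006,0,1,0,0,0,0,0,0,1]}}

```text
time_s: 27.3
eef_pos: [0.5146, 0.0871, 0.0806]
eef_rot: [0.086, 0.703, 0.087, -0.7]
wrist_force: [1.2, 1.3, 0.4]
opening: 0.154
```

Run:
```python
from h import *
plan([0.524,0.048,0.0806],104);print(ctrl.get_obs()['wrist_force'])
P,im=snap('top');find('top',P,['lid_handle','case']);P,im=snap('side');find('side',P,['lid_handle','case'])
```

```text
yaw -76.0 tilt 0.26 turn(deg) [ 0.02 -0.25  0.04] shift after turn [0.     0.0402 0.0004] pos [0.5146 0.0871 0.0806] q6 [-0.06  0.21  1.84  0.    1.09  1.26]
[1.16964945 1.32043777 0.41681024]
top land lid_handle 0.79 [0.5117 0.0884 0.1309] [252 223]
top land lid_handle 0.23 [ 4.591e-01 -2.598e-01  3.000e-04] [366 241]
top land case 0.95 [ 5.248e-01  5.190e-02 -1.000e-04] [265 227]
side land lid_handle 0.68 [0.5096 0.0854 0.1341] [262 195]
side land case 0.65 [0.5239 0.0461 0.0073] [269 237]
```

The lid follows and the case stays put, with about 40 mm to go.

Emit:
{"api": "carry_out", "payload": {"motion": [0,-0.2,0,0,0.006,0,1,0,0,0,0,0.008,0,1,0,0,0,0,0.008,0,1,0,0,0,0,0.007,0,1,0,0,0,0,0.004,0,1]}}

```text
time_s: 28.1
eef_pos: [0.5225, 0.0555, 0.0806]
eef_rot: [0.087, 0.702, 0.088, -0.702]
wrist_force: [0.2, 1.2, -0.6]
opening: 0.152
```

Emit:
{"api": "carry_out", "payload": {"motion": [0,0,0,0,0.003,0,1,0,0,0,0,0.003,0,1]}}

```text
time_s: 28.3
eef_pos: [0.5243, 0.0485, 0.0806]
eef_rot: [0.086, 0.702, 0.088, -0.702]
wrist_force: [0.3, 1.5, 0.4]
opening: 0.152
```

Emit:
{"api": "carry_out", "payload": {"motion": [0,0,0,0,0.003,0,1,0,0,0,0,0.003,0,1]}}

```text
time_s: 28.5
eef_pos: [0.5253, 0.0438, 0.0806]
eef_rot: [-0.085, -0.702, -0.089, 0.702]
wrist_force: [-1.3, 5.4, 2.9]
opening: 0.152
```

Emit:
{"api": "carry_out", "payload": {"motion": [0,0,0,0,0.003,0,1,0,0,0,0,0.003,0,1]}}

```text
time_s: 28.7
eef_pos: [0.5262, 0.0396, 0.0808]
eef_rot: [-0.084, -0.701, -0.09, 0.702]
wrist_force: [-1.5, 5.7, 3.8]
opening: 0.155
```

Run:
```python
from h import *
plan([0.524,0.048,0.0806],104);print(ctrl.get_obs()['wrist_force'])
P,im=snap('top');find('top',P,['lid_handle','case']);P,im=snap('side');find('side',P,['lid_handle','case'])
```

```text
yaw -75.8 tilt 0.48 turn(deg) [0.16 0.   0.48] shift after turn [ 0.0002 -0.0086  0.0001] pos [0.5262 0.0396 0.0808] q6 [-0.16  0.22  1.82  0.01  1.1   1.16]
[-1.45522946  5.74194672  3.7502904 ]
top land lid_handle 0.88 [0.5254 0.0375 0.1266] [270 218]
top land case 0.75 [5.257e-01 4.320e-02 3.000e-04] [268 226]
side land lid_handle 0.83 [0.5215 0.0388 0.1327] [266 204]
side land case 0.9 [ 5.259e-01  4.000e-02 -3.000e-04] [270 240]
```

The push force jumped from 1.3 to 5.5 N and the case began to move along, with handle and case centres coinciding. The lid is on its stop. Now lift gently.

Emit:
{"api": "carry_out", "payload": {"motion": [0,0,0.4,0,0,0,1,0,0,0,-0.004,0,0,1,0,0,0,-0.008,0,0,1,0,0,0,-0.01,0,0,1,0,0,0,-0.012,0,0,1,0,0,0,-0.012,0,0,1,0,0,0,-0.012,0,0,1,0,0,0,-0.012,0,0,1,0,0,0,-0.01,0,0,1,0,0,0,-0.005,0,0,1]}}

```text
time_s: 30.0
eef_pos: [0.5236, 0.0378, 0.1703]
eef_rot: [-0.088, -0.699, -0.086, 0.704]
wrist_force: [1.1, 0.3, -5.5]
opening: 0.157
```

Run:
```python
from h import *
plan([0.526,0.041,0.206],104);o=ctrl.get_obs();print(o['wrist_force'],o['torque'],o['opening'])
P,im=snap('top');find('top',P,['lid_handle','case']);P,im=snap('side','s20.png');find('side',P,['lid_handle','case'])
```

```text
yaw -75.9 tilt 0.39 turn(deg) [ 0.14  0.39 -0.05] shift after turn [-0.0357 -0.0025 -0.0031] pos [0.5236 0.0378 0.1703] q6 [-0.15  0.1   1.76 -0.    1.28  1.17]
[ 1.07518575  0.33525626 -5.51176949] [ 0.03612006 -0.03505013 -0.00935602] 0.15690329401044886
top land lid_handle 0.87 [0.5247 0.0374 0.2188] [269 211]
top land lid_handle 0.42 [ 0.7374 -0.0902  0.0011] [305 160]
top land lid_handle 0.33 [ 0.6169 -0.2652  0.0663] [366 186]
top land case 0.78 [0.5252 0.0431 0.0914] [268 220]
side land lid_handle 0.73 [0.5189 0.035  0.2165] [264 179]
side land case 0.71 [0.5199 0.0351 0.0891] [266 218]
```

Emit:
{"api": "carry_out", "payload": {"motion": [0,0.3,0,-0.006,0,0,1,0,0,0,-0.01,0,0,1,0,0,0,-0.01,0,0,1,0,0,0,-0.006,0,0,1,0,0,0,-0.002,0,0,1,0,0,0,0,0,0,1,0,0,0,0,0,0,1]}}

```text
time_s: 31.0
eef_pos: [0.522, 0.0381, 0.2041]
eef_rot: [-0.087, -0.7, -0.087, 0.704]
wrist_force: [-0.8, 0.1, -5.8]
opening: 0.152
```

Run:
```python
from h import *
plan([0.526,0.041,0.206],104);o=ctrl.get_obs();print(o['wrist_force'],o['torque'],o['opening'],abs(o['dq']).max())
P,im=snap('top');find('top',P,['lid_handle','case','nest','bulb_mid','meter','amber_mid']);P,im=snap('side','s21.png');find('side',P,['lid_handle','case','nest','bulb_mid'])
P,im=snap('wrist','w21.png'); find('wrist',P,['lid_handle','case','nest'])
```

```text
yaw -75.9 tilt 0.35 turn(deg) [0.14 0.34 0.07] shift after turn [-0.0019 -0.0018 -0.0045] pos [0.522  0.0381 0.2041] q6 [-0.15  0.07  1.73 -0.    1.35  1.17]
[-0.77575969  0.07544386 -5.75578604] [-0.03858737  0.01503251 -0.02129613] 0.15217499739775173 0.002183639521066765
top land lid_handle 0.8 [0.5228 0.035  0.255 ] [270 209]
top land case 0.86 [0.5206 0.0413 0.1257] [268 220]
top land bulb_mid 0.8 [ 0.3492 -0.296   0.0681] [386 272]
top land bulb_mid 0.65 [ 0.4046 -0.1483  0.075 ] [335 257]
top land meter 0.72 [0.5235 0.4282 0.0024] [147 235]
top land amber_mid 0.5 [ 0.6175 -0.268   0.0628] [367 186]
top land amber_mid 0.43 [ 7.389e-01 -9.170e-02 -7.000e-04] [305 159]
side land lid_handle 0.65 [0.518  0.0353 0.2552] [263 167]
side land case 0.79 [0.5188 0.0357 0.1259] [265 207]
side land nest 0.7 [0.5184 0.0332 0.2522] [263 168]
side land nest 0.35 [ 0.6252 -0.2688  0.0117] [315 320]
side land bulb_mid 0.71 [ 0.3488 -0.2972  0.0677] [192 321]
side land bulb_mid 0.61 [ 0.4037 -0.1486  0.0725] [222 270]
wrist land lid_handle 0.87 [0.5223 0.0359 0.2559] [282 302]
```

```bash
python3 -c "
from h import *
print(ctrl.hand_in())"
```

```text
the job is handed in; nothing more can be done
None
```

The frosted white bulb now stands cap down in the case's nest and the lid is shut. I handed the job in with the arm holding the case by its handle, about 12.5 cm above the bench. It took about 31 s of the 64 s.

**What the last checks showed**
- **Lift:** two cameras put the underside of the case at 0.125–0.126 m. The tool was tilted about 0.35°, the joints were at rest, and the wrist carried about 5.8 N of load.
- **Grip:** the opening stayed at about 0.15, which matches the 14 mm handle bar.
- **Lid:** the push rose from about 1.3 to 5.5 N at the stop, and the case then moved along about 7 mm. The lid's travel of about 124 mm matches the opening I estimated beforehand.
- **Bulb:** after release its band read 0.052–0.056 m above the bench in the pictures. The seated value is 0.056 m.
- **Other things:** the meter and the amber bulb still read in their starting places. I did not measure the screwdriver at the end.

**What disagreed or failed**
- **Short fingertips:** they sit about 30 mm behind the reported tool point. The first grip on the handle therefore closed above the bar on nothing, and I redid it lower.
- **Bulb grip:** for the same reason the bulb was held on its dome above the widest band, at an opening of about 36 mm. It did not slip.
- **Lid check:** I had used all 12 pictures by then, so the shut lid is judged from force and travel, not from a close-up.

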